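# Butt a blank against the flip stop

### The arm

A 6-joint arm with a two-finger parallel gripper is mounted at the origin on the work surface. World frame = base frame: x ahead of the robot, y to its left, z up, the work surface at z = 0. Lengths are in mm, angles in degrees, forces in N, time in s.
With the tool pointing down it reaches from about 350 to 850 mm from the base axis. Payload 8.1 kg.
Tool frame: the origin (TCP) lies midway between the tips of the shut fingers; the grasp point (between the pads) lies 19 mm behind it (hold_point_z is the distance from the TCP to the grasp point, in mm); z points along the fingers, y is the direction in which the jaws open and shut (so a half turn about z gives the same grasp; the last joint's range is limited). The gripper opens to 85 mm and grips with 20 to 120 N. Pads are 22 mm wide; open, the fingers measure 114 mm over their backs; the gripper's body (76 mm by 85 mm) begins 54 mm behind the grasp point. The pads swing forward as they close: fully open they stand 13 mm farther back than shut.
Start: joints at [65.753, 7.471, 85.268, -0, 87.261, -4.893], TCP at [198.826, 566.104, 194.792] pointing down, gripper open.
Joint ranges: [-169.43, 169.43], [-51.17, 129.36], [1.28, 143.12], [-76.62, 256.62], [0, 156.53], [-152.29, 152.29]. Speed limits (degrees/s): [136.94, 136.94, 159.86, 180, 180, 180].

### API

Orientations are given as [roll, pitch, yaw] about the fixed x, y, z axes, in that order (R = Rz(yaw) Ry(pitch) Rx(roll)).
In Python, from bench import sense, snapshot, camera_params, hand_in, hold_point_z gives the robot as it stands.
- The arm moves only by the tool servo_tool, never from a script. Its argument "motion" is a list of rows, each a list of 7 numbers: the finger opening in mm, from 0 to 85.4, then the shift along the tool's x, y, z in mm, then the turn, a rotation vector about the tool's x, y, z in rad. A call has 1 to 10 rows; each row shifts and turns the pose as measured when the row begins, along the tool's axes as they then stand; what a row does not reach is not made up. A row lasts 1/10 s, in which the tool goes at most 50 mm and 8.59 degrees, less where a joint would pass 70% of its speed; a pose out of reach is approached as far as the arm can. A call with a gripper value outside its range is refused whole. The fingers move at their own pace and stop on an object; "force" is the grip in N (left out, the last holds). Time passes only in rows, so rows that do not move let the fingers close. It gives the time, the measured TCP pose, the force and the opening at its end, in the units of the state.
- sense(): the state, without advancing time (a new reading comes with each control period).
- snapshot(name): name is "side" or "top" or "wrist"; returns the picture (384x512x3 uint8, blue, green, red); there is no depth.
- camera_params(name): a dict with "fx", "fy", "cx", "cy" (pixels), "D" ([k1, k2, p1, p2, k3] as OpenCV has them; the pictures are not rectified), "R" (3x3) and "t" (3): a world point X has camera coordinates R X + t; the wrist camera has in their place "tool_from_camera" (4x4, takes a point from camera to tool coordinates, whose origin is the TCP and whose axes are the flange's). Camera axes: x right, y down, z forward; pixel columns grow to the right and rows downward; lengths in mm; the calibration is good to about 2 mm. A picture is of the moment at which its call begins: read the wrist's pose just before it. camera_params takes no time and is no camera call.
- hand_in(): hands the job in, once; it reports no verdict.
The state is a dict: "time": time; "joint_pos": joint angles; "qd": joint speeds; "joint_efforts": joint torques, N m; "tool_pos": TCP position; "tcp_rot": TCP orientation; "ft_force": force on the tool from outside, world axes, zero at the start; "wrist_torque": the same for the moment, N m; "finger_gap": finger opening in mm.
Only numpy, scipy, OpenCV 4.12 (cv2) and the standard library are available. Lean on these libraries where they do the work, as an engineer would, in place of code of your own. Each camera call takes 0.05 s, during which the arm holds its last target. There are 200 camera calls.

### The job

Flip the stop's flag fully down across the front of the bench fence, then push the long wooden blank back against the fence and along it against the flag, until the flag's loose side play is taken up and it bears firmly; keep it snugly pressed there, at about 10 N, for half a second. The stop is only hand-tight, so never press the blank against the flag or the fence with more than 20 N. Leave the blank released, flat on the bench, flush along the fence and touching the lowered flag, and leave the other things where they are.

Things in the scene. Friction and masses are not known exactly. Their poses are not given: they have to be found in the camera images.
- fence: Plywood bench fence fixed to the table: upright 460 mm long (its y), 20 mm thick, 45 mm high, with an aluminium strip along its top, and a 10 mm thick foot plate with 42 mm high ribs reaching 95 mm behind the front face. Origin at the foot of the front face (the face nearer the robot), mid-length; y runs along the face, -x points out of the front face, z up.
- stop: Flip stop: dark steel bracket fixed on the fence's top, carrying the hinged flag; 88 mm along the fence (y from -36 to +52 mm), 30 mm deep, cheeks up to 27 mm above the fence top. Origin on the fence's front top edge (45 mm above the table); axes parallel to the fence's. It stands on the +y half of the fence. A screw with a small knob on its +y side sets where the flag bears.
- hinge (a point): Middle of the flag's hinge pin: 10 mm behind the fence's front face, 59 mm above the table. The pin runs along the fence's y. It is fixed to the bracket; the flag sits within 20 mm of it along the pin.
- flag (a joint): Flag angle in rad: 0 = fully down on its rest, arm level, reaching 91 mm from the pin towards the robot; 1.57 = arm straight up; 1.95 = leaning back away from the robot. Starts up. Stiff hinge, stays where it is left (0.17 N m: 2 to 3 N at the arm's end). With the flag up, push the side of the arm that faces away from the robot (it becomes the top): towards the robot, then down.
- thumb_bar (a point): Middle of the round bar (42 mm long, 12 mm thick, parallel to the pin) at the end of the flag's arm, 85 mm from the pin, 16 mm to the +y side of the blade's middle. The arm is a flat plate 8 mm thick, pin at mid-thickness, 26 mm wide: from 5 mm on the -y side to 21 mm on the +y side of the blade's middle. Moves with the flag.
- strike_face (a point): Centre of the lower part of the flag's strike face: the flat -y side of its 10 mm thick blade (5 mm from the blade's middle). With the flag down the blade hangs 5 to 55 mm in front of the fence, down to 9 mm above the table; this point is 22.5 mm in front of the fence, 19 mm above the table. Pushed towards +y the flag first gives 2 to 15 mm at about 2 N, without spring, then is firm: how far is not measured.
- blank: The stock: plain wooden blank 180 mm long (its y), 45 mm wide (x), 38 mm high, about 0.26 kg, lying loose in front of the fence on the -y side of the stop, roughly parallel to the fence. Sliding it on the table takes 1 to 3 N. Origin under its centre. Flush on the fence its origin is 22.5 mm in front of the fence's face.
- blank_end (a point): Centre of the blank's +y end face, the end that must meet the flag; 90 mm from the blank's middle, 19 mm above its underside.
- sanding_block: dark wooden sanding block, 45 x 105 x 35 mm, lying in front of the fence beyond the stop; origin under its centre. Bystander
- offcut: short offcut of the same wood as the blank, only 70 mm long (45 wide, 38 high); origin under its centre. Bystander, not the blank
- hammer: claw hammer, 300 mm, lying behind the fence. Bystander
- screwdriver: screwdriver, 200 mm, lying beyond the fence's -y end. Bystander
- can: drinks can, 66 mm across, 115 mm high, beyond the fence's +y end. Bystander
- router: hand-held trim router standing on its 90 mm square base, 198 mm high, on the right. Bystander
- drill: cordless drill standing on its battery, 205 mm high, on the left. Bystander
Not all that is in view belongs to the job. Of the things like the blank, leave any that is orange; of the rest the smaller one is meant.

How it is judged (in metres and radians):
On the way, in this order (a step that is already met when the one before it is completed fails the run):
1. the flag is flipped fully down (within 0.06 rad) while the blank's end is still more than 30 mm short of it (value of joint flag below 0.06 rad and y of blank_end in the frame of strike_face below -0.03 m), for 0.2 s.
2. the blank, flush with the fence, is pressed on the lowered flag firmly (7 to 22 N; the loose play gives way at 2 N), for 0.4 s (value of joint flag below 0.06 rad and y of blank_end in the frame of strike_face above -0.002 m and x of blank in the frame of fence above -0.0245 m and angle between the y axis of blank and the y axis of fence, either way round below 0.02 rad and height (world z) of blank below 0.004 m and angle between blank's own z axis and vertical below 0.03 rad and contact force between blank and stop above 7 N), for 0.4 s.
At the end, for the whole second after the job is handed in: flag down within 0.06 rad, blank flat on the table at rest, its end within 2 mm of the flag's strike face, its side within 2 mm of the fence's face and parallel to it within 0.02 rad (value of joint flag below 0.06 rad and y of blank_end in the frame of strike_face above -0.002 m and x of blank in the frame of fence above -0.0245 m and angle between the y axis of blank and the y axis of fence, either way round below 0.02 rad and height (world z) of blank below 0.004 m and angle between blank's own z axis and vertical below 0.03 rad and linear speed of blank below 0.01 m/s); the robot touches nothing.
It fails at once if the blank is pressed on the flag or stop with more than 22 N (contact force between blank and stop above 22 N).
It fails at once if the blank is pressed on the fence with more than 22 N (contact force between blank and fence above 22 N).
It fails at once if a bystander is moved by more than 25 mm (distance of any of sanding_block, offcut, hammer, screwdriver, can, router, drill from where it was at the start of the episode above 0.025 m).
It also fails if it takes over 72 s, if anything falls off the work surface, if the arm or the gripper's body presses on something with over 40 N, if the wrist force passes 120 N, or if a joint passes its speed limit or range.

## Working session

There is one attempt and no reset: what is moved stays moved. The work goes in short steps, Python scripts to look and compute and a tool call to move; the robot and the scene stay as the last step left them, time stands still between calls to the robot, and variables do not carry over. Pictures are saved under pics/ and viewed, about 8 in all and at most 12, crops included, and the job is handed in when it is done.

Besides the shell and the picture viewer there is one more tool, called after "Emit:" as name(argument=value, ...), one argument or row to a line, values as JSON. servo_tool: Moves the arm, as the interface text tells. Its arguments: {"type":"object","properties":{"motion":{"type":"array"},"force":{"type":"number"}},"required":["motion"]}

```bash
mkdir -p pics; ls; python3 - <<'E'
from bench import *
import cv2,json
s=sense();print(s)
for n in("top","side"):
    im=snapshot(n);cv2.imwrite(f"pics/{n}0.png",im)
    print(n,camera_params(n))
print(camera_params("wrist"),hold_point_z)
a=cv2.imread("pics/top0.png");b=cv2.imread("pics/side0.png")
E
```

```text
pics
{'time': 0.0, 'joint_pos': array([ 6.57526609e+01,  7.51355729e+00,  8.53294103e+01,  7.18122716e-04,
        8.72596710e+01, -4.89274757e+00]), 'qd': array([ 0.00105858, -0.05972904,  0.0303458 , -0.06186879, -0.01602519,
       -0.03221724]), 'joint_efforts': array([ 1.36401818e-04, -5.69403505e+01, -5.00552559e+01, -2.17194947e-04,
        1.53715181e-02, -1.01328048e-04]), 'tool_pos': array([198.57173874, 565.55215847, 193.75937966]), 'tcp_rot': array([-1.79897797e+02, -9.46874623e-03,  1.60645365e+02]), 'ft_force': array([-0.32108831, -0.90116308,  0.45100319]), 'wrist_torque': array([ 0.05953499,  0.00199937, -0.02709924]), 'finger_gap': 85.73310504015937}
top {'fx': 373.7153824726765, 'fy': 373.7153824726765, 'cx': 253.47416697307895, 'cy': 187.5573488662518, 'D': array([-0.10970843,  0.        ,  0.        ,  0.        ,  0.        ]), 'R': array([[-0.01523265, -0.99987362, -0.00455134],
       [-0.99306725,  0.01565926, -0.11649988],
       [ 0.11655643,  0.00274519, -0.99318028]]), 't': array([  23.45701756,  535.27088434, 1234.83492951])}
side {'fx': 397.6975744423039
[... 226 characters left out ...]
74196, -0.4665015 , -0.81414916],
       [ 0.48145514,  0.65654058, -0.58065086]]), 't': array([-431.55758121,  254.17616139, 1067.84106462])}
{'fx': 333.0566414726421, 'fy': 333.0566414726421, 'cx': 253.04071095447526, 'cy': 194.01423509035854, 'D': array([0.02149442, 0.        , 0.        , 0.        , 0.        ]), 'tool_from_camera': array([[-1.21110244e-03, -9.56672651e-01, -2.91163135e-01,
         7.44618245e+01],
       [ 9.99999264e-01, -1.13816913e-03, -4.19854918e-04,
        -1.38020969e+00],
       [ 7.02708259e-05, -2.91163430e-01,  9.56673326e-01,
        -1.79541842e+02],
       [ 0.00000000e+00,  0.00000000e+00,  0.00000000e+00,
         1.00000000e+00]])} 18.700000000000003
```

View pics/top0.png

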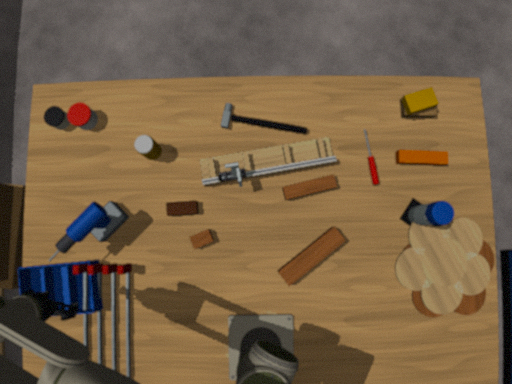

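View pics/side0.png

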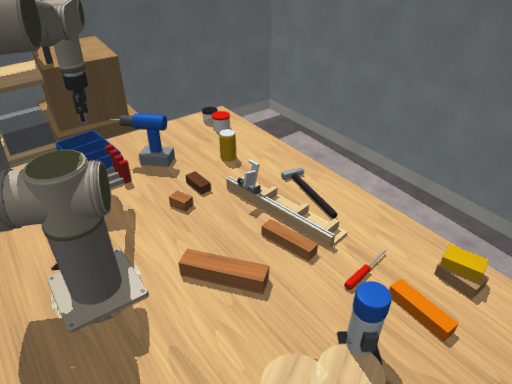

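The top view shows the candidates like the blank: brown at (310,187), a larger brown one at (313,256), an orange one at (422,158), and the short offcut at (202,239). By the description the blank is the one at (310,187). I'll measure them and confirm in a crop.

```bash
cat > h.py <<'E'
import numpy as np,cv2
from bench import *
from scipy.spatial.transform import Rotation as Ro
def cam(n,s=None):
    c=camera_params(n);K=np.array([[c['fx'],0,c['cx']],[0,c['fy'],c['cy']],[0,0,1]])
    if n=='wrist':
        s=s or sense();T=np.eye(4);T[:3,:3]=Ro.from_euler('xyz',s['tcp_rot'],degrees=True).as_matrix();T[:3,3]=s['tool_pos']
        W=np.linalg.inv(T@c['tool_from_camera']);R,t=W[:3,:3],W[:3,3]
    else: R,t=c['R'],c['t']
    return K,c['D'],R,t
def ray(C,px,z):
    K,D,R,t=C;u=cv2.undistortPoints(np.float64(px).reshape(-1,1,2),K,D).reshape(-1,2)
    d=np.c_[u,np.ones(len(u))]@R;o=-R.T@t
    return (o+d*((z-o[2])/d[:,2])[:,None])
def proj(C,X):
    K,D,R,t=C;return cv2.projectPoints(np.float64(X).reshape(-1,1,3),cv2.Rodrigues(R)[0],t,K,D)[0].reshape(-1,2)
E
python3 - <<'E'
from h import *
im=cv2.imread('pics/top0.png');C=cam('top')
h=cv2.cvtColor(im,cv2.COLOR_BGR2HSV)
for p in[(310,187),(313,256),(422,158),(202,239),(183,209),(260,160),(290,169)]:print(p,h[p[1],p[0]])
m=((h[...,0]<13)&(h[...,1]>110)&(h[...,2]>40)).astype(np.uint8)*255
for c in cv2.findContours(m,0,2)[0]:
    if cv2.contourArea(c)>120:
        w=ray(C,c.reshape(-1,2)+0.,38);r=cv2.minAreaRect(np.float32(w[:,:2]));print(cv2.minAreaRect(c)[0],r)
cv2.imwrite('pics/crop0.png',cv2.resize(im[130:230,190:350],None,fx=5,fy=5,interpolation=cv2.INTER_CUBIC))
E
```

```text
(310, 187) [ 14 187 113]
(313, 256) [ 14 185 120]
(422, 158) [ 15 255 163]
(202, 239) [ 12 165 116]
(183, 209) [ 12 203  64]
(260, 160) [ 18 107 155]
(290, 169) [ 13  51 105]
(182.01828002929688, 208.1646270751953) ((468.766845703125, 256.8428649902344), (43.64475631713867, 101.92601013183594), 5.517463207244873)
(372.9422912597656, 169.71153259277344) ((590.2315673828125, -394.83978271484375), (102.00602722167969, 26.307205200195312), 8.283646583557129)
(78.50000762939453, 114.00001525878906) ((809.0322875976562, 635.6126708984375), (92.16666412353516, 88.23065185546875), 45.6904411315918)
```

View pics/crop0.png

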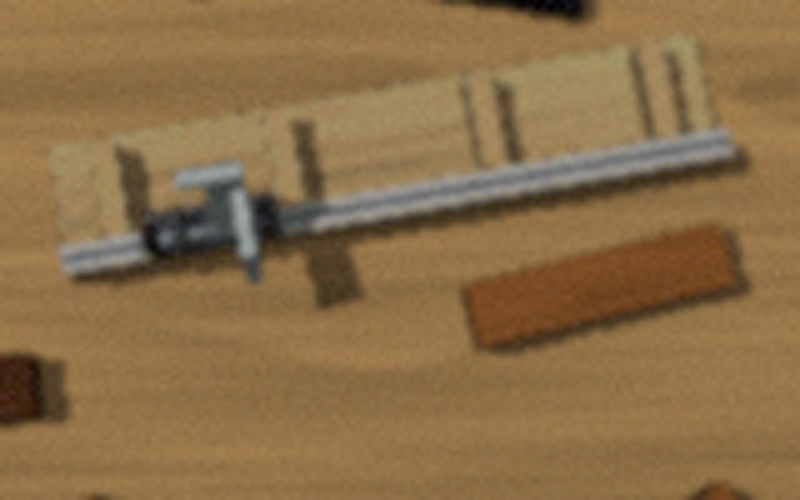

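The crop confirms it: a plain brown blank at crop (605,288), beside the fence strip running from (68,275) to (735,155), with the flag up at crop (235,200).

```bash
python3 - <<'E'
from h import *
C=cam('top')
f=lambda p,z:ray(C,np.array(p)/5+[189.6,129.6],z)
b=f([(463,288),(723,226),(742,285),(480,348)],38)[:,:2];print('blank',b.round(),b.mean(0),[np.linalg.norm(b[i]-b[i-1]) for i in range(4)])
big=ray(C,[(279,270),(333,228),(347,238),(293,283)],50)[:,:2];print('big',[np.linalg.norm(big[i]-big[i-1]) for i in range(4)])
fe=f([(68,275),(735,155)],45)[:,:2];bk=f([(60,250),(733,130)],45)[:,:2]
v=fe[0]-fe[1];print('fence',fe,bk,np.linalg.norm(v),np.linalg.norm(bk-fe,axis=1))
y=v/np.linalg.norm(v);x=np.array([y[1],-y[0]])
print('yaw',np.degrees(np.arctan2(-y[0],y[1])),'mid',fe.mean(0))
tb=f([(177,178),(243,165)],145)[:,:2];print('thumb',tb)
st=f([(145,240),(278,215)],65)[:,:2]
for q in(tb,st,b):print((q-fe.mean(0))@np.c_[x,y])
yb=(b[0]-b[1]);print('blank yaw',np.degrees(np.arctan2(-yb[0],yb[1])))
E
```

```text
blank [[ 534.  -82.]
 [ 574. -260.]
 [ 534. -271.]
 [ 494.  -92.]] [ 533.95792175 -176.22063488] [np.float64(42.08696846348654), np.float64(182.47171085635057), np.float64(42.1210452536773), np.float64(183.35493573253578)]
big [np.float64(62.22006184090688), np.float64(225.92812541644128), np.float64(56.94251763307368), np.float64(231.98583835509413)]
fence [[ 546.64605516  184.03022258]
 [ 621.7106954  -268.645346  ]] [[ 563.71276972  189.46103128]
 [ 639.01970659 -268.05180297]] 458.8571352878328 [17.90995335 17.31918479]
yaw 9.415359994849013 mid [584.17837528 -42.30756171]
thumb [[593.58043369 102.26445597]
 [601.09226921  61.13407912]]
[[ 32.92599694 141.08630594]
 [ 33.60809917  99.28115902]]
[[ 10.90522077 172.9227952 ]
 [ 11.55365378  83.26181865]]
[[ -55.48135888  -30.74751348]
 [ -45.51791275 -212.94700581]
 [ -87.39430383 -217.4802523 ]
 [ -97.40962119  -34.39905208]]
blank yaw 12.545420308884111
```

Emit:
servo_tool(
  motion=[
    [0,0,0,-20,0,0,-0.125],
    [0,0,0,-20,0,0,-0.125],
    [0,0,0,-20,0,0,-0.125],
    [0,0,0,-20,0,0,-0.125],
    [0,-25,-39,0,0,0,0],
    [0,-25,-39,0,0,0,0],
    [0,-25,-39,0,0,0,0],
    [0,-25,-39,0,0,0,0],
    [0,-25,-39,0,0,0,0],
    [0,-25,-39,0,0,0,0],
  ],
)

```text
time: 1.1
tool_pos: [388.9, 358.0, 270.9]
tcp_rot: [-179.5, -0.5, -168.8]
ft_force: [0.7, 0.9, -0.2]
finger_gap: 0.0
```

Emit:
servo_tool(
  motion=[
    [0,-25,-39,0,0,0,0],
    [0,-25,-39,0,0,0,0],
    [0,-25,-39,0,0,0,0],
    [0,-25,-39,0,0,0,0],
    [0,-25,-39,0,0,0,0],
    [0,-25,-39,0,0,0,0],
    [0,-25,-39,0,0,0,0],
    [0,0,0,0,0,0,0],
  ],
)

```text
time: 1.9
tool_pos: [621.7, 106.9, 266.5]
tcp_rot: [-179.4, -0.9, -169.1]
ft_force: [-0.4, -0.1, 0.6]
finger_gap: 0.0
```

```bash
python3 - <<'E'
from h import *
s=sense();im=snapshot('wrist');print(s['tool_pos'],s['tcp_rot'],s['ft_force'])
cv2.imwrite('pics/w1.png',im);np.save('w1.npy',np.r_[s['tool_pos'],s['tcp_rot']])
cv2.imwrite('pics/w1v.png',cv2.resize(im,None,fx=1.5,fy=1.5))
E
```

```text
[621.6604153  106.87636771 266.50546618] [-179.41628972   -0.85320592 -169.12941681] [-0.40330486 -0.08057039  0.56022521]
```

View pics/w1v.png

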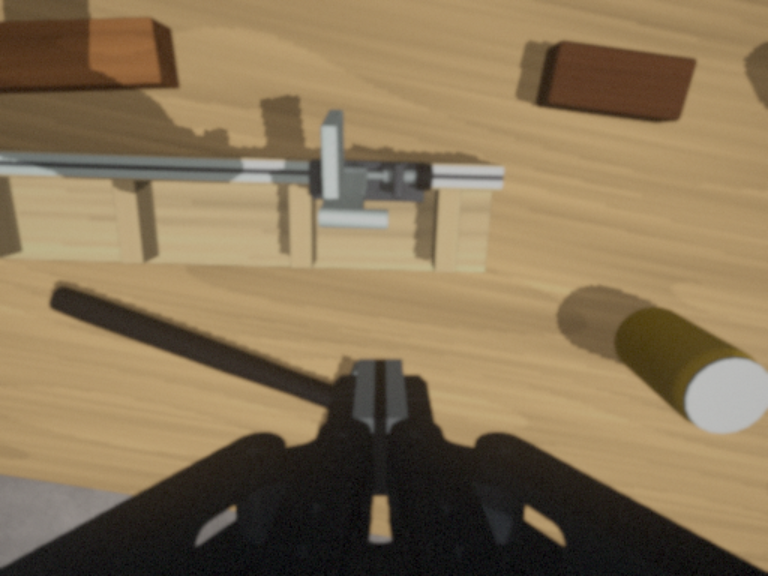

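The wrist view shows the flag up, with its bar at (320–388,218), the strip's front edge from (0,152) to (503,167), and the blank's end at (155,20)–(163,87).

```bash
python3 - <<'E'
from h import *
w=np.load('w1.npy');C=cam('wrist',dict(tool_pos=w[:3],tcp_rot=w[3:]))
f=lambda p,z:ray(C,np.array(p)/1.5,z)[:,:2]
fe=f([(503,167),(0,152)],45);v=fe[0]-fe[1];y=v/np.linalg.norm(v);x=np.array([y[1],-y[0]])
print(fe,'yaw',np.degrees(np.arctan2(-y[0],y[1])))
O=fe[0]-230*y;print('origin',O,x,y)
B=np.c_[x,y];g=lambda p,z:((f(p,z)-O)@B).round(1)
print('thumb',g([(320,217),(388,219)],141),'blade',g([(322,185),(344,185)],80),'bracket',g([(311,175),(430,175)],72))
print('blank end',g([(150,20),(163,87)],38),'tcp',((w[:2]-O)@B))
E
```

```text
[[ 548.03882538  187.22046796]
 [ 611.05900451 -196.50704831]] yaw 9.326519877131929
origin [585.31275855 -39.73911855] [0.98678081 0.16206058] [-0.16206058  0.98678081]
thumb [[ 29.4  99.1]
 [ 29.5 140.7]] blade [[ 14.7  93.1]
 [ 14.3 109. ]] bracket [[  8.4  84.2]
 [  6.1 171.2]]
blank end [[-96.7 -37. ]
 [-51.5 -32.2]] tcp [ 59.62776079 138.78682612]
```

```bash
cat >> h.py <<'E'
YAW=9.35;O=np.array([585.,-40.5]);xf=np.array([np.cos(np.radians(YAW)),np.sin(np.radians(YAW))]);yf=np.array([-xf[1],xf[0]]);B=np.c_[xf,yf]
def fpos(s):return np.r_[(s['tool_pos'][:2]-O)@B,s['tool_pos'][2]]
def go(x,y,z,prnt=True):
    s=sense();R=Ro.from_euler('xyz',s['tcp_rot'],degrees=True);p=np.r_[O+B@[x,y],z]-s['tool_pos']
    d=R.inv().apply(p);r=(R.inv()*Ro.from_euler('xyz',[180,0,YAW+180],degrees=True)).as_rotvec()
    print('t',round(s['time'],2),'at',fpos(s).round(1),'shift',d.round(1),'rot',r.round(3),'F(fence)',np.r_[s['ft_force'][:2]@B,s['ft_force'][2]].round(2),'gap',round(s['finger_gap'],1))
E
python3 -c "
from h import *
go(62,114,118)"
```

```text
t 1.95 at [ 59.2 141.7 266.7] shift [ -4.3 -26.5 148.9] rot [-0.009 -0.015  0.028] F(fence) [-0.7  -0.06 -1.  ] gap -0.3
```

Emit:
servo_tool(
  motion=[
    [0,-1,-7,37,-0.009,-0.015,0.028],
    [0,-1,-7,37,0,0,0],
    [0,-1,-6,37,0,0,0],
    [0,-1,-6,37,0,0,0],
    [0,0,0,0,0,0,0],
  ],
)

```text
time: 2.45
tool_pos: [627.1, 87.1, 115.5]
tcp_rot: [179.9, 0.1, -170.6]
ft_force: [-0.4, -0.7, -1.7]
finger_gap: -0.0
```

```bash
python3 -c "
from h import *
go(28,114,118)"
```

```text
t 2.45 at [ 62.2 119.1 115.5] shift [34.2 -5.  -2.6] rot [0.002 0.002 0.001] F(fence) [-0.48 -0.62 -1.7 ] gap -0.0
```

Emit:
servo_tool(
  motion=[
    [0,14,-4,0,0,0,0],
    [0,14,0,0,0,0,0],
    [0,14,0,0,0,0,0],
    [0,14,0,0,0,0,0],
    [0,14,0,0,0,0,0],
  ],
)

```text
time: 2.95
tool_pos: [557.4, 77.0, 123.5]
tcp_rot: [179.8, 0.4, -170.3]
ft_force: [0.1, 0.9, -0.4]
finger_gap: 0.0
```

```bash
python3 -c "
from h import *
go(-37,114,115)"
```

```text
t 2.95 at [ -8.1 120.5 123.5] shift [29.  -6.3  8.2] rot [0.004 0.007 0.006] F(fence) [ 0.26  0.89 -0.35] gap 0.0
```

Emit:
servo_tool(
  motion=[
    [0,14,-3,6,0.004,0.007,0.006],
    [0,15,-3,8,0,0,0],
    [0,0,0,10,0,0,0],
    [0,0,0,10,0,0,0],
  ],
)

```text
time: 3.35
tool_pos: [532.6, 70.4, 99.9]
tcp_rot: [-180.0, 0.8, -170.4]
ft_force: [-0.2, -0.1, -0.6]
finger_gap: -0.2
```

```bash
python3 - <<'E'
from h import *
go(-37,114,75)
im=snapshot('wrist');cv2.imwrite('pics/w2.png',im)
im2=snapshot('side');cv2.imwrite('pics/s2.png',np.hstack([cv2.resize(im2[120:270,180:380],(512,384),interpolation=2),im])[:, :800])
E
```

```text
t 3.35 at [-33.7 118.   99.9] shift [ 3.7 -3.9 24.9] rot [-0.     0.014  0.004] F(fence) [-0.23 -0.07 -0.58] gap -0.2
```

View pics/s2.png

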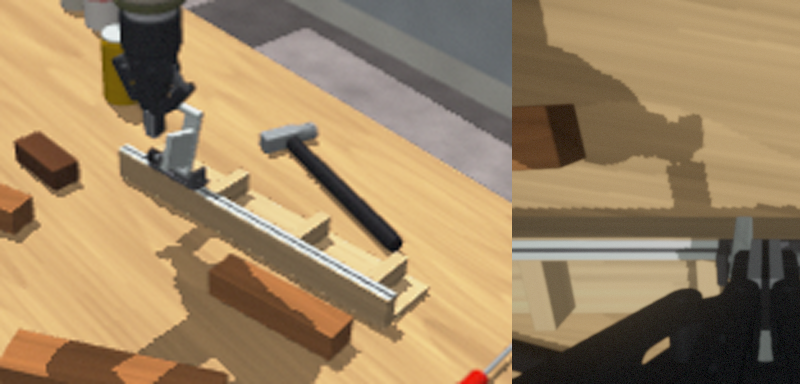

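```bash
python3 - <<'E'
from h import *
a=cv2.imread('pics/side0.png');b=snapshot('side');C=cam('side')
W=lambda x,y,z:np.r_[O+B@[x,y],z]
def dr(im,X,c):
    for p in proj(C,np.array(X)):cv2.circle(im,tuple(int(round(v*16)) for v in p),8,c,-1,shift=4)
k=4
for im in(a,b):
    for th,c in((1.8,(0,255,0)),(1.2,(255,0,255)),(.8,(255,255,0))):
        dr(im,[W(10-85*np.cos(th),121+d,59+85*np.sin(th)) for d in(-21,21)],c)
s=sense();dr(b,[s['tool_pos']],(0,0,255))
r=(slice(130,205),slice(205,285))
cv2.imwrite('pics/cmp.png',np.hstack([cv2.resize(i[r],None,fx=5,fy=5,interpolation=2) for i in(a,b)]))
E
```

```text
(no output)
```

View pics/cmp.png

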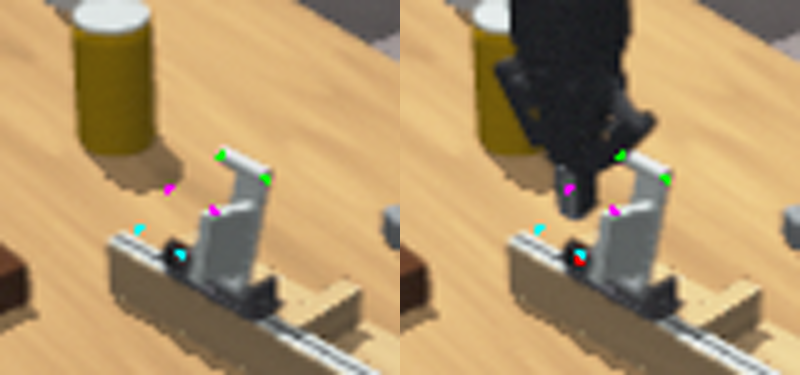

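```bash
python3 - <<'E'
from h import *
s=sense();print(s['time'],s['tool_pos'],s['tcp_rot'],s['joint_pos'])
a=snapshot('top');w=snapshot('wrist');print(sense()['tool_pos'])
pt=proj(cam('top'),s['tool_pos'])[0];pw=proj(cam('wrist',s),s['tool_pos'])[0];print(pt,pw)
cv2.circle(w,tuple(int(v) for v in pw),3,(0,0,255),-1)
cr=cv2.resize(a[115:215,180:300],None,fx=3.84,fy=3.84,interpolation=2)
p=(pt-[180,115])*3.84;cv2.circle(cr,tuple(int(v) for v in p),3,(0,0,255),-1)
cv2.imwrite('pics/tw.png',np.hstack([cr,w[:,180:512]]))
E
```

```text
3.5 [531.45060003  70.02265881  98.10026402] [-179.98729946    0.58247846 -170.44672962] [ 1.97668915e+00  8.22072584e-01  1.02535317e+02  6.61569718e-02
  7.60635516e+01 -9.75921258e+01]
[531.83415906  69.7881503   98.51813231]
[236.3122151  186.67665847] [255.23072229 227.69713672]
```

View pics/tw.png

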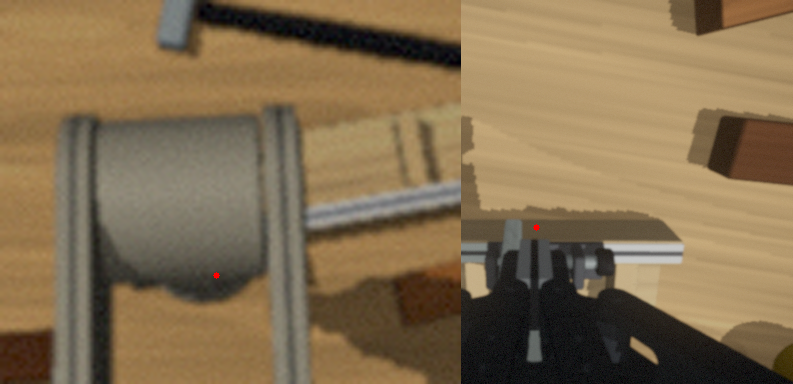

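```bash
python3 - <<'E'
from h import *
C=cam('wrist')
for z in(45,):print((ray(C,[(403,244),(403,262),(220,241)],z)[:,:2]-O)@B)
# expected px of fence end (0,230,45),(20,230,45)
print(proj(C,[np.r_[O+B@[x,230],45] for x in(0,20)]), proj(C,[np.r_[O+B@[x,230],0] for x in(0,)]))
# fingertip from the side: which z / which x fits
S=cam('side');
for x,z in((-33,99),(-33,110),(-33,120),(-10,99),(5,99),(20,99)):print(x,z,proj(S,np.r_[O+B@[x,118],z]))
go(62,118,170)
E
```

```text
[[  1.69180582 230.86901915]
 [ 17.08114129 232.93490018]
 [ -0.39535172  91.00018905]]
[[402.15263382 241.97873709]
 [398.70510877 265.32013812]] [[380.48992934 219.80264133]]
-33 99 [[240.81516976 181.37403313]]
-33 110 [[240.7424928  178.58568346]]
-33 120 [[240.67591224 176.027435  ]]
-10 99 [[245.76357535 178.63344257]]
5 99 [[248.93755811 176.87597144]]
20 99 [[252.07031032 175.14162553]]
t 3.6 at [-34.5 117.5  98.5] shift [-97.3   0.2 -70.4] rot [-0.     0.011  0.003] F(fence) [-0.26  0.47 -0.57] gap 0.0
```

The wrist pose agrees with the fence, but the side and wrist views both put the visible fingertips about 20–30 mm above the reported TCP. So they passed over the bar and the flag is still up. I'll go back behind it and push lower.

Emit:
servo_tool(
  motion=[
    [0,0,-1,-35,0,0.011,0.003],
    [0,0,-1,-40,0,0,0],
    [0,-33,0,0,0,0,0],
    [0,-33,0,0,0,0,0],
    [0,-33,0,0,0,0,0],
    [0,0,0,30,0,0,0],
    [0,0,0,30,0,0,0],
    [0,0,0,26,0,0,0],
    [0,0,0,0,0,0,0],
  ],
)

```text
time: 4.5
tool_pos: [640.1, 85.1, 93.1]
tcp_rot: [-179.9, 0.5, -170.7]
ft_force: [-1.0, -1.2, -1.2]
finger_gap: 0.3
```

```bash
python3 - <<'E'
from h import *
go(20,114,86)
S=cam('side');a=cv2.imread('pics/side0.png');b=snapshot('side')
d=cv2.absdiff(a,b).max(2)
p=proj(S,sense()['tool_pos'])[0];print('TCP px',p)
# lowest dark gripper pixels near that column
for c in range(int(p[0])-8,int(p[0])+9,2):
    r=[i for i in range(100,200) if b[i,c].max()<60 and d[i,c]>40];print(c,max(r) if r else None,end='; ')
E
```

```text
t 4.5 at [ 74.7 115.   93.1] shift [54.8 -1.   6.6] rot [-0.001  0.008 -0.001] F(fence) [-1.14 -1.01 -1.18] gap 0.3
TCP px [264.06621864 170.03180858]
256 148; 258 148; 260 151; 262 153; 264 161; 266 160; 268 153; 270 152; 272 151;
```

Emit:
servo_tool(
  motion=[
    [0,14,0,5,0,0.008,0],
    [0,14,0,3,0,0,0],
    [0,14,0,0,0,0,0],
    [0,10,0,0,0,0,0],
  ],
)

```text
time: 4.95
tool_pos: [595.5, 77.0, 96.2]
tcp_rot: [-179.9, 0.9, -170.7]
ft_force: [2.0, 0.2, -0.8]
finger_gap: 0.1
```

```bash
python3 - <<'E'
from h import *
go(-37,114,86)
b=snapshot('side');w=snapshot('wrist')
cv2.imwrite('pics/s3.png',np.hstack([cv2.resize(b[120:210,200:300],None,fx=4.27,fy=4.27,interpolation=2)[:384],w[:,140:480]]))
E
```

```text
t 4.95 at [ 29.4 114.3  96.2] shift [66.6 -0.3  9.2] rot [-0.002  0.016 -0.001] F(fence) [ 2.03 -0.12 -0.79] gap 0.1
```

View pics/s3.png

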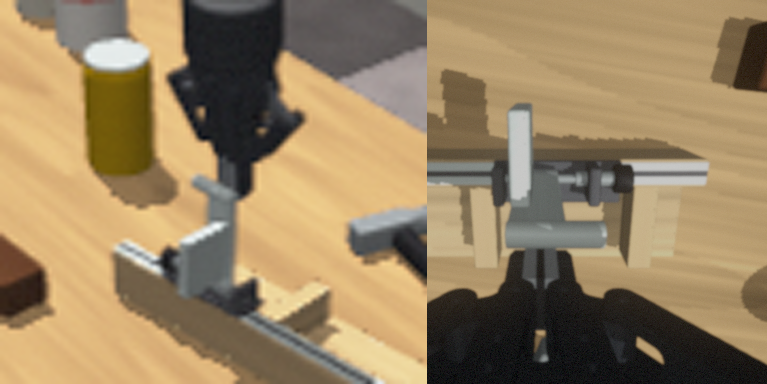

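Emit:
servo_tool(
  motion=[
    [0,14,0,5,0,0.016,0],
    [0,14,0,3,0,0,0],
    [0,14,0,2,0,0,0],
    [0,10,0,3,0,0,0],
  ],
)

```text
time: 5.45
tool_pos: [545.6, 68.4, 86.0]
tcp_rot: [-179.8, 0.3, -170.7]
ft_force: [2.9, 0.7, -0.3]
finger_gap: -0.2
```

```bash
python3 - <<'E'
from h import *
go(-40,114,80)
S=cam('side');b=snapshot('side');cv2.imwrite('pics/s4.png',cv2.resize(b[120:210,200:300],None,fx=4,fy=4,interpolation=2))
a=cv2.imread('pics/side0.png')
print('diff at old bar', [int(cv2.absdiff(a,b)[int(p[1]),int(p[0])].max()) for p in proj(S,[np.r_[O+B@[29,y],141] for y in(102,110,130,140)])])
E
```

```text
t 5.45 at [-21.2 113.9  86. ] shift [18.9  0.1  5.9] rot [-0.003  0.004 -0.001] F(fence) [ 2.93  0.19 -0.31] gap -0.2
diff at old bar [110, 78, 119, 117]
```

Emit:
servo_tool(
  motion=[
    [0,10,0,6,0,0.004,0],
    [0,8,0,8,0,0,0],
    [0,3,0,8,0,0,0],
    [0,0,0,8,0,0,0],
  ],
)

```text
time: 5.9
tool_pos: [523.6, 64.5, 55.6]
tcp_rot: [-179.8, 0.0, -170.7]
ft_force: [-0.2, -1.0, 2.0]
finger_gap: -0.2
```

```bash
python3 -c "
from h import *
go(-42,114,40)"
```

```text
t 5.9 at [-43.5 113.6  55.6] shift [-1.5  0.4 15.6] rot [-0.004  0.    -0.001] F(fence) [-0.34 -0.97  2.05] gap -0.2
```

Emit:
servo_tool(
  motion=[
    [0,0,0,5,0,0,0],
    [0,0,0,4,0,0,0],
    [0,0,0,3,0,0,0],
  ],
)

```text
time: 6.2
tool_pos: [522.7, 64.4, 41.1]
tcp_rot: [-179.8, -0.2, -170.7]
ft_force: [-0.5, 0.8, 1.5]
finger_gap: 0.2
```

Emit:
servo_tool(
  motion=[
    [0,0,0,3,0,0,0],
    [0,0,0,2,0,0,0],
  ],
)

```text
time: 6.4
tool_pos: [522.5, 64.4, 35.3]
tcp_rot: [-179.8, -0.2, -170.7]
ft_force: [-1.6, -0.4, 1.9]
finger_gap: -0.3
```

Emit:
servo_tool(
  motion=[
    [0,0,0,2,0,0,0],
    [0,0,0,2,0,0,0],
  ],
)

```text
time: 6.6
tool_pos: [522.6, 64.4, 31.0]
tcp_rot: [-179.8, -0.2, -170.7]
ft_force: [-1.9, 0.8, 2.0]
finger_gap: 0.2
```

Emit:
servo_tool(
  motion=[
    [0,0,0,2,0,0,0],
    [0,0,0,2,0,0,0],
  ],
)

```text
time: 6.8
tool_pos: [522.6, 64.4, 26.8]
tcp_rot: [-179.8, -0.2, -170.7]
ft_force: [-1.8, 0.2, 1.9]
finger_gap: 0.1
```

Emit:
servo_tool(
  motion=[
    [0,0,0,2,0,0,0],
  ],
)

```text
time: 6.9
tool_pos: [522.7, 64.4, 25.1]
tcp_rot: [-179.8, -0.2, -170.7]
ft_force: [-5.7, 0.1, 12.4]
finger_gap: 0.3
```

Emit:
servo_tool(
  motion=[
    [0,0,0,2,0,0,0],
  ],
)

```text
time: 7.0
tool_pos: [522.7, 64.4, 24.0]
tcp_rot: [-179.8, -0.2, -170.7]
ft_force: [-10.7, -0.3, 20.4]
finger_gap: 0.1
```

```bash
python3 - <<'E'
from h import *
go(-42,114,20)
b=snapshot('side');w=snapshot('wrist')
cv2.imwrite('pics/s5.png',np.hstack([cv2.resize(b[120:210,200:300],None,fx=4.27,fy=4.27,interpolation=2)[:384],w[:,140:480]]))
E
```

```text
t 7.0 at [-44.4 113.7  24. ] shift [-2.4  0.4  4. ] rot [-0.003 -0.004 -0.001] F(fence) [-10.58   1.46  20.42] gap 0.1
```

View pics/s5.png

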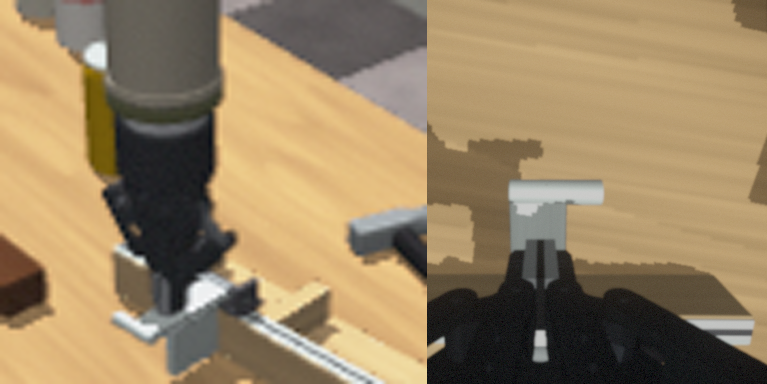

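```bash
python3 - <<'E'
from h import *
W=lambda x,y,z:np.r_[O+B@[x,y],z]
C=cam('wrist');S=cam('side')
for th in(0,.1,.2,.4):
    X=[W(10-85*np.cos(th),120+d,59+85*np.sin(th)) for d in(-21,21)]
    print(th,'wrist',proj(C,X).round(1).tolist(),'side',((proj(S,X)-[200,120])*4.27).round(0).tolist())
E
```

```text
0 wrist [[223.4, 194.7], [315.7, 194.5]] side [[153.0, 337.0], [116.0, 315.0]]
0.1 wrist [[221.7, 201.3], [319.2, 201.2]] side [[153.0, 328.0], [116.0, 306.0]]
0.2 wrist [[219.9, 210.6], [322.9, 210.5]] side [[154.0, 318.0], [117.0, 296.0]]
0.4 wrist [[216.0, 238.4], [330.9, 238.3]] side [[159.0, 298.0], [121.0, 276.0]]
```

Flag is down: in both views the bar matches the projection for angle 0. First firm contact puts the real shut tips about 37 mm above the reported TCP, so I'll allow for that. Lifting off and going to the blank's near side.

Emit:
servo_tool(
  motion=[
    [0,0,0,-30,0,0,0],
    [0,0,0,-40,0,0,0],
    [0,0,0,-40,0,0,0],
    [0,16,-48,0,0,0,0],
    [0,16,-48,0,0,0,0],
    [0,16,-48,0,0,0,0],
    [0,16,-48,0,0,0,0],
    [0,16,-48,0,0,0,0],
    [0,0,0,20,0,0,0],
    [0,0,0,0,0,0,0],
  ],
)

```text
time: 8.1
tool_pos: [485.7, -188.9, 121.0]
tcp_rot: [-179.5, 0.3, -170.4]
ft_force: [0.4, 0.1, -0.2]
finger_gap: 0.1
```

```bash
python3 - <<'E'
from h import *
go(-128,-126,-24)
s=sense();im=snapshot('wrist');C=cam('wrist',s)
h=cv2.cvtColor(im,cv2.COLOR_BGR2HSV)
print(proj(C,[np.r_[O+B@[x,y],38] for x,y in((-72,-126),(-72,-36),(-72,-216))]))
cv2.imwrite('pics/w6.png',cv2.resize(im,None,fx=1.5,fy=1.5));np.save('w6.npy',np.r_[s['tool_pos'],s['tcp_rot']])
E
```

```text
t 8.1 at [-122.1 -130.3  121. ] shift [  6.6   5.6 144.9] rot [-0.009  0.005  0.004] F(fence) [ 0.44  0.04 -0.22] gap 0.1
[[260.13423893 243.7106068 ]
 [364.87521189 244.438446  ]
 [155.94508485 243.19485249]]
```

View pics/w6.png

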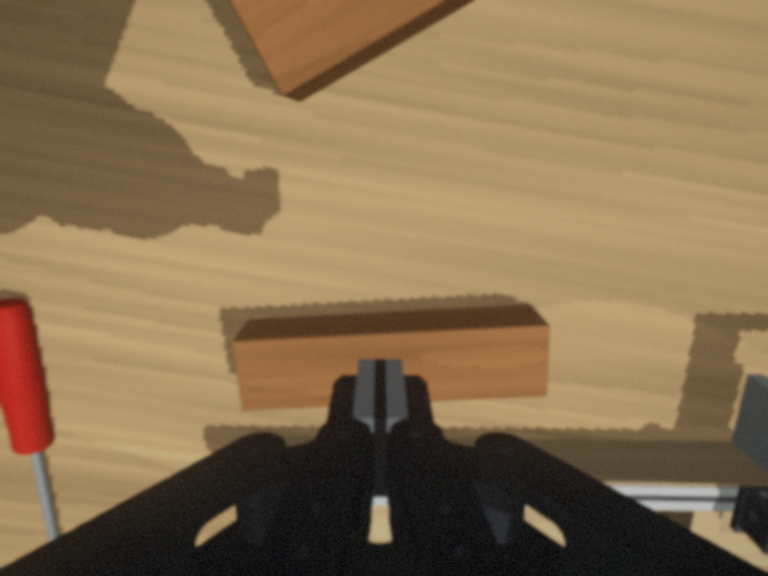

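The blank's top face has corners (235,340), (548,324), (547,396) and (243,410), as predicted. Next I'll check clearance to the large block.

```bash
python3 - <<'E'
from h import *
w=np.load('w6.npy');C=cam('wrist',dict(tool_pos=w[:3],tcp_rot=w[3:]))
g=lambda p,z:((ray(C,np.array(p)/1.5,z)[:,:2]-O)@B).round(1)
print('big',g([(282,96),(470,0)],50));print('blank',g([(235,340),(548,324),(547,396),(243,410)],38))
E
```

```text
big [[-215.7 -177.9]
 [-255.   -92.6]]
blank [[ -87.4 -214.1]
 [ -98.1  -38.2]
 [ -53.2  -34.3]
 [ -42.6 -213. ]]
```

Emit:
servo_tool(
  motion=[
    [0,4,5,40,-0.009,0.005,0.004],
    [0,0,0,40,0,0,0],
    [0,0,0,35,0,0,0],
    [0,0,0,14,0,0,0],
    [0,0,0,5,0,0,0],
  ],
)

```text
time: 8.65
tool_pos: [490.2, -183.6, -7.8]
tcp_rot: [-179.5, 0.7, -170.2]
ft_force: [1.4, 0.2, 0.2]
finger_gap: -0.1
```

```bash
python3 -c "
from h import *
go(-105,-125,-25)"
```

```text
t 8.65 at [-116.8 -125.8   -7.8] shift [-11.6   0.8  17.3] rot [-0.008  0.012  0.007] F(fence) [ 1.39 -0.03  0.18] gap -0.1
```

Emit:
servo_tool(
  motion=[
    [0,3,0,8,-0.008,0.012,0.007],
    [0,0,0,6,0,0,0],
    [0,0,0,2,0,0,0],
  ],
)

```text
time: 8.95
tool_pos: [489.6, -183.2, -22.4]
tcp_rot: [-179.9, 0.1, -170.5]
ft_force: [-0.9, -1.0, 1.4]
finger_gap: -0.1
```

```bash
python3 -c "
from h import *
go(-60,-125,-25)"
```

```text
t 8.95 at [-117.4 -125.3  -22.4] shift [-57.3   0.2   2.7] rot [-0.001  0.002  0.002] F(fence) [-1.06 -0.83  1.36] gap -0.1
```

Emit:
servo_tool(
  motion=[
    [0,-10,0,0,0,0,0],
    [0,-10,0,0,0,0,0],
    [0,-8,0,0,0,0,0],
    [0,-6,0,0,0,0,0],
  ],
)

```text
time: 9.35
tool_pos: [526.7, -177.9, -20.4]
tcp_rot: [-179.8, 0.2, -170.5]
ft_force: [-2.1, -0.3, -1.4]
finger_gap: -0.1
```

```bash
python3 -c "
from h import *
go(-60,-125,-24)"
```

```text
t 9.35 at [ -79.9 -126.1  -20.4] shift [-19.8   1.1   3.7] rot [-0.003  0.004  0.002] F(fence) [-2.14  0.06 -1.39] gap -0.1
```

Emit:
servo_tool(
  motion=[
    [0,-5,0,2,0,0,0],
    [0,-4,0,1,0,0,0],
    [0,-3,0,1,0,0,0],
  ],
)

```text
time: 9.65
tool_pos: [540.1, -176.0, -24.0]
tcp_rot: [-179.8, 0.2, -170.5]
ft_force: [-3.7, -0.5, 2.5]
finger_gap: -0.1
```

Emit:
servo_tool(
  motion=[
    [0,-2,0,0,0,0,0],
    [0,-2,0,0,0,0,0],
  ],
)

```text
time: 9.85
tool_pos: [543.9, -175.3, -24.2]
tcp_rot: [-179.8, 0.1, -170.5]
ft_force: [-4.1, -1.1, 3.7]
finger_gap: -0.0
```

```bash
python3 -c "
from h import *
go(-58,-125,-24)"
```

```text
t 9.85 at [ -62.4 -126.3  -24.2] shift [-4.4  1.3 -0.2] rot [-0.003  0.002  0.003] F(fence) [-4.25 -0.39  3.73] gap -0.0
```

Emit:
servo_tool(
  motion=[
    [0,-1.5,0,0,0,0,0],
    [0,-1,0,0,0,0,0],
  ],
)

```text
time: 10.05
tool_pos: [546.5, -174.9, -24.2]
tcp_rot: [-179.8, 0.1, -170.5]
ft_force: [-3.3, -0.8, 3.0]
finger_gap: 0.2
```

Emit:
servo_tool(
  motion=[
    [0,-1,0,0,0,0,0],
  ],
)

```text
time: 10.15
tool_pos: [547.4, -174.8, -24.2]
tcp_rot: [-179.8, 0.1, -170.5]
ft_force: [-3.2, -0.2, 2.0]
finger_gap: -0.3
```

Emit:
servo_tool(
  motion=[
    [0,-1,0,0,0,0,0],
  ],
)

```text
time: 10.25
tool_pos: [548.1, -174.5, -24.2]
tcp_rot: [-179.9, 0.1, -170.5]
ft_force: [-7.5, 0.5, 5.4]
finger_gap: -0.1
```

```bash
python3 -c "
from h import *
go(-58,-125,-24)"
```

```text
t 10.25 at [ -58.2 -126.2  -24.2] shift [-0.2  1.2 -0.2] rot [-0.003  0.001  0.002] F(fence) [-7.29  1.66  5.37] gap -0.1
```

Emit:
servo_tool(
  motion=[
    [0,-0.7,0,0,0,0,0],
  ],
)

```text
time: 10.35
tool_pos: [548.3, -174.3, -24.2]
tcp_rot: [-179.9, 0.0, -170.5]
ft_force: [-6.6, -0.5, 5.4]
finger_gap: -0.4
```

Emit:
servo_tool(
  motion=[
    [0,5,0,0,0,0,0],
    [0,12,0,0,0,0,0],
    [0,20,0,-10,0,0,0],
    [0,0,0,-45,0,0,0],
    [0,0,0,-45,0,0,0],
    [0,0,0,-20,0,0,0],
    [0,-20,-40,0,0,0,0],
    [0,-25,-40,0,0,0,0],
    [0,-20,-42,0,0,0,0],
    [0,0,0,0,0,0,0],
  ],
)

```text
time: 11.35
tool_pos: [597.7, -291.6, 99.2]
tcp_rot: [-179.8, 0.5, -170.4]
ft_force: [-0.2, 0.6, -0.1]
finger_gap: 0.3
```

```bash
python3 - <<'E'
from h import *
go(-22,-245,-24)
s=sense();im=snapshot('wrist');C=cam('wrist',s);np.save('w7.npy',np.r_[s['tool_pos'],s['tcp_rot']])
print(proj(C,[np.r_[O+B@[x,y],38] for x,y in((0,-216),(-45,-216),(0,-36),(-45,-36))]).round())
cv2.imwrite('pics/w7.png',cv2.resize(im,None,fx=1.5,fy=1.5))
E
```

```text
t 11.35 at [ -28.2 -249.8   99.2] shift [ -5.2   5.2 123.2] rot [-0.003  0.008  0.005] F(fence) [-0.1   0.66 -0.11] gap 0.3
[[298. 230.]
 [301. 174.]
 [533. 232.]
 [549. 175.]]
```

View pics/w7.png

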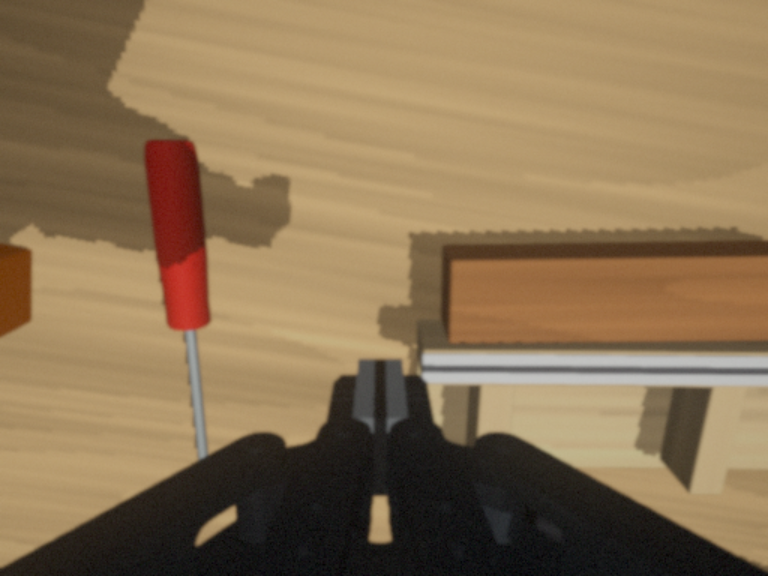

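Emit:
servo_tool(
  motion=[
    [0,-5,2,40,-0.003,0.008,0.005],
    [0,0,0,40,0,0,0],
    [0,0,0,20,0,0,0],
    [0,0,0,6,0,0,0],
  ],
)

```text
time: 11.8
tool_pos: [604.6, -286.1, -5.8]
tcp_rot: [-179.8, 0.4, -170.6]
ft_force: [-0.1, 1.1, 0.1]
finger_gap: 0.0
```

```bash
python3 -c "
from h import *
go(-23,-225,-15)"
```

```text
t 11.8 at [ -20.6 -245.6   -5.8] shift [ 2.5 20.6  9.1] rot [-0.003  0.007  0.   ] F(fence) [0.04 1.09 0.11] gap 0.0
```

Emit:
servo_tool(
  motion=[
    [0,2.5,3,7,-0.003,0.007,0],
    [0,0,4,2,0,0,0],
    [0,0,4,0,0,0,0],
    [0,0,3,0,0,0,0],
  ],
)

```text
time: 12.2
tool_pos: [600.4, -271.1, -12.4]
tcp_rot: [-180.0, 0.1, -170.6]
ft_force: [-0.6, -0.4, 0.5]
finger_gap: 0.2
```

```bash
python3 -c "
from h import *
go(-23,-100,-15)"
```

```text
t 12.2 at [ -22.3 -230.1  -12.4] shift [  0.6 130.1   2.5] rot [-0.001  0.003  0.001] F(fence) [-0.69 -0.3   0.48] gap 0.2
```

Now slide it along in stages.

Emit:
servo_tool(
  motion=[
    [0,0,4,1,0,0,0],
    [0,0,5,1,0,0,0],
    [0,0,6,0,0,0,0],
    [0,0,8,0,0,0,0],
    [0,0,8,0,0,0,0],
  ],
)

```text
time: 12.7
tool_pos: [596.5, -240.9, -11.3]
tcp_rot: [-179.7, 0.3, -170.7]
ft_force: [-0.5, -2.4, -0.8]
finger_gap: -0.2
```

```bash
python3 -c "
from h import *
go(-23,-100,-15)"
```

```text
t 12.7 at [ -21.2 -199.6  -11.3] shift [ 1.8 99.6  3.1] rot [-0.006  0.006 -0.   ] F(fence) [-0.89 -2.3  -0.77] gap -0.2
```

Emit:
servo_tool(
  motion=[
    [0,0.8,8,2,-0.006,0.006,0],
    [0,0.4,8,1,0,0,0],
    [0,0.4,8,1,0,0,0],
    [0,0.4,8,1,-0.002,0.002,0],
    [0,0.4,8,1,0,0,0],
    [0,0.4,8,1,0,0,0],
    [0,0.4,8,0,0,0,0],
  ],
)

```text
time: 13.4
tool_pos: [587.9, -189.1, -12.3]
tcp_rot: [-179.4, 0.3, -170.7]
ft_force: [0.7, -1.5, -1.0]
finger_gap: 0.1
```

```bash
python3 - <<'E'
from h import *
go(-23,-95,-15)
s=sense();im=snapshot('wrist');C=cam('wrist',s)
f=fpos(s)
h=cv2.cvtColor(im,cv2.COLOR_BGR2HSV);m=((h[...,0]<16)&(h[...,1]>150)&(h[...,2]>60)).astype(np.uint8)*255
c=max((c for c in cv2.findContours(m,0,2)[0] if c[:,0,0].mean()>250 and c[:,0,1].max()>150),key=cv2.contourArea)
w=(ray(C,c.reshape(-1,2)+0.,38)[:,:2]-O)@B
print('y range',w[:,1].min(),w[:,1].max())
for y0 in range(int(w[:,1].min())+10,int(w[:,1].max())-5,15):
    q=w[abs(w[:,1]-y0)<4,0];print(y0,q.min().round(1),q.max().round(1))
cv2.imwrite('pics/w8.png',im)
E
```

```text
t 13.4 at [ -21.2 -147.1  -12.3] shift [ 1.8 52.1  2.2] rot [-0.011  0.004 -0.   ] F(fence) [ 0.43 -1.61 -0.97] gap 0.1
y range -121.30294035197268 -42.72370215793218
-111 -52.2 -45.7
-96 -54.4 -45.7
-81 -55.3 -44.9
-66 -56.2 -44.9
-51 -56.6 -44.6
```

Emit:
servo_tool(
  motion=[
    [0,1,8,2,-0.011,0.004,0],
    [0,0.5,8,1,0,0,0],
    [0,0.5,8,1,-0.002,0,0],
    [0,0.5,7,1,-0.002,0,0],
    [0,0.5,5,1,-0.002,0,0],
  ],
)

```text
time: 13.95
tool_pos: [581.1, -151.2, -16.6]
tcp_rot: [179.7, 0.3, -170.6]
ft_force: [1.1, -3.5, 3.9]
finger_gap: -0.2
```

```bash
python3 -c "
from h import *
go(-23,-89,-15)"
```

```text
t 13.95 at [ -21.9 -108.6  -16.6] shift [ 1.1 19.6 -1.5] rot [0.005 0.005 0.001] F(fence) [ 0.5  -3.65  3.88] gap -0.2
```

Emit:
servo_tool(
  motion=[
    [0,0.3,4,-0.5,0.003,0.003,0],
    [0,0.3,4,0,0,0,0],
    [0,0.2,3,0,0,0,0],
  ],
)

```text
time: 14.25
tool_pos: [577.5, -138.8, -16.7]
tcp_rot: [179.8, 0.0, -170.6]
ft_force: [0.4, -4.4, 2.2]
finger_gap: -0.2
```

Emit:
servo_tool(
  motion=[
    [0,0,2,0,0,0,0],
    [0,0,2,0,0,0,0],
  ],
)

```text
time: 14.45
tool_pos: [576.8, -134.7, -16.7]
tcp_rot: [179.9, 0.0, -170.6]
ft_force: [0.7, -4.5, 1.3]
finger_gap: 0.1
```

```bash
python3 -c "
from h import *
go(-23,-89,-15)"
```

```text
t 14.45 at [-23.4 -91.6 -16.7] shift [-0.4  2.6 -1.7] rot [0.002 0.    0.001] F(fence) [-0.08 -4.56  1.31] gap 0.1
```

Emit:
servo_tool(
  motion=[
    [0,0,1,0,0,0,0],
    [0,0,1,0,0,0,0],
  ],
)

```text
time: 14.65
tool_pos: [576.6, -133.1, -16.7]
tcp_rot: [179.9, 0.0, -170.6]
ft_force: [1.1, -6.3, 0.9]
finger_gap: -0.1
```

Emit:
servo_tool(
  motion=[
    [0,0,1,0,0,0,0],
    [0,0,1,0,0,0,0],
  ],
)

```text
time: 14.85
tool_pos: [576.3, -131.8, -16.7]
tcp_rot: [180.0, 0.0, -170.6]
ft_force: [1.1, -4.2, 1.8]
finger_gap: 0.1
```

Emit:
servo_tool(
  motion=[
    [0,0,1,0,0,0,0],
    [0,0,1,0,0,0,0],
  ],
)

```text
time: 15.05
tool_pos: [576.1, -130.6, -16.6]
tcp_rot: [-180.0, 0.0, -170.7]
ft_force: [0.9, -4.7, 1.8]
finger_gap: -0.2
```

Emit:
servo_tool(
  motion=[
    [0,0,1,0,0,0,0],
    [0,0,1,0,0,0,0],
  ],
)

```text
time: 15.25
tool_pos: [575.9, -129.4, -16.6]
tcp_rot: [-179.9, 0.1, -170.7]
ft_force: [1.6, -5.0, 1.3]
finger_gap: 0.2
```

Emit:
servo_tool(
  motion=[
    [0,0,1,0,0,0,0],
    [0,0,1,0,0,0,0],
  ],
)

```text
time: 15.45
tool_pos: [575.7, -128.2, -16.6]
tcp_rot: [-179.9, 0.1, -170.7]
ft_force: [1.5, -4.8, 1.8]
finger_gap: 0.2
```

Emit:
servo_tool(
  motion=[
    [0,0,1,0,0,0,0],
    [0,0,1,0,0,0,0],
  ],
)

```text
time: 15.65
tool_pos: [575.4, -126.9, -16.6]
tcp_rot: [-179.8, 0.1, -170.8]
ft_force: [0.2, -5.2, 1.2]
finger_gap: -0.3
```

Emit:
servo_tool(
  motion=[
    [0,0,1,0,0,0,0],
    [0,0,1,0,0,0,0],
  ],
)

```text
time: 15.85
tool_pos: [575.2, -125.7, -16.6]
tcp_rot: [-179.8, 0.1, -170.8]
ft_force: [0.8, -5.5, 1.7]
finger_gap: 0.1
```

Emit:
servo_tool(
  motion=[
    [0,0,1,0,0,0,0],
    [0,0,1,0,0,0,0],
  ],
)

```text
time: 16.05
tool_pos: [575.1, -124.9, -16.6]
tcp_rot: [-179.7, 0.1, -170.8]
ft_force: [1.7, -8.8, 1.4]
finger_gap: -0.3
```

Emit:
servo_tool(
  motion=[
    [0,0,1,0,0,0,0],
    [0,0,1,0,0,0,0],
  ],
)

```text
time: 16.25
tool_pos: [575.1, -125.0, -16.5]
tcp_rot: [-179.5, 0.1, -170.9]
ft_force: [1.6, -8.6, 0.1]
finger_gap: 0.1
```

```bash
python3 - <<'E'
from h import *
go(-23,-80,-15)
s=sense();im=snapshot('wrist');C=cam('wrist',s)
g=cv2.cvtColor(im,cv2.COLOR_BGR2GRAY).astype(float)
# front top edge of blank: dark side face -> bright top, sample along x at several y; also end/back edge vs fence
for y in range(-65,95,15):
    xs=np.arange(-58,-32,.5);p=proj(C,[np.r_[O+B@[x,y],38] for x in xs]).astype(np.float32)
    if p[:,0].max()>508:continue
    v=cv2.remap(g.astype(np.float32),p[:,0].reshape(1,-1),p[:,1].reshape(1,-1),1).ravel();d=np.gradient(cv2.GaussianBlur(v.reshape(1,-1),(5,1),0).ravel())
    print(y,xs[d.argmax()],round(d.max(),1),p[0].round(),end=' | ')
cv2.imwrite('pics/w9.png',cv2.resize(im,None,fx=1.5,fy=1.5))
E
```

```text
t 16.25 at [-23.5 -81.7 -16.5] shift [-0.5  1.7 -1.5] rot [-0.008  0.002 -0.004] F(fence) [ 0.13 -8.79  0.07] gap 0.1
-65 -48.0 4.3 [297. 201.] | -50 -48.0 14.4 [335. 200.] | -35 -47.5 14.9 [374. 200.] | -20 -47.5 14.1 [413. 200.] | -5 -47.5 14.0 [452. 200.] | 10 -47.5 14.3 [491. 200.] |
```

View pics/w9.png

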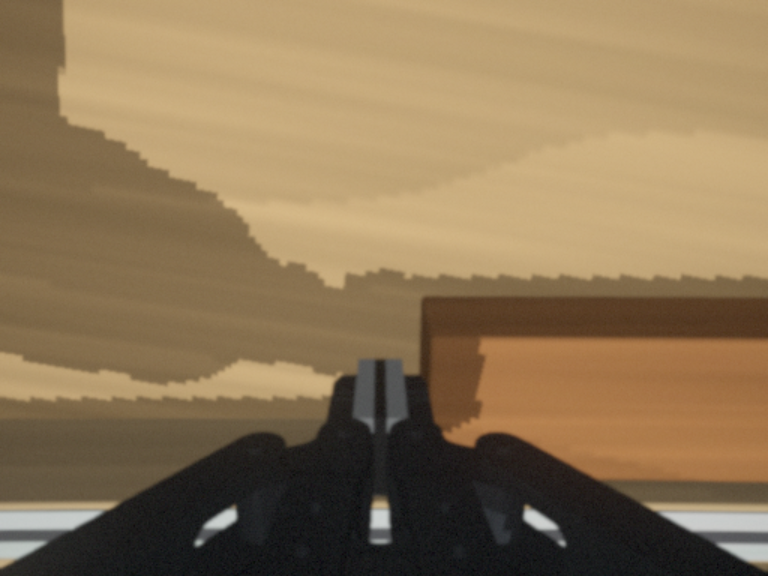

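The view shows the blank parallel to the fence, with the fingertip on its −y end at (425,370) and its back edge at row 482 against the strip at row 502. I'll measure the gap to the fence relative to the strip.

```bash
python3 - <<'E'
from h import *
im=cv2.resize(cv2.imread('pics/w9.png'),(512,384),interpolation=cv2.INTER_AREA).astype(float);C=cam('wrist')
g=im.mean(2)
for c in(460,480,500):
    print(c,'rows 315-350',[int(g[r,c-2:c+3].mean()) for r in range(315,350)])
for z,x in((38,0),(38,-2),(45,0),(38,-45),(38,-47)):print(z,x,proj(C,[np.r_[O+B@[x,y],z] for y in(0,15)]).round(1).tolist())
for c in(480,):print([int(g[r,c-2:c+3].mean()) for r in range(216,232)])
E
```

```text
460 rows 315-350 [121, 119, 117, 112, 105, 92, 83, 78, 78, 78, 80, 82, 84, 84, 84, 85, 85, 84, 85, 97, 116, 141, 155, 164, 162, 157, 165, 186, 198, 203, 202, 202, 202, 202, 202]
480 rows 315-350 [119, 118, 118, 117, 112, 101, 89, 79, 76, 76, 78, 78, 78, 79, 78, 79, 81, 83, 85, 95, 110, 135, 151, 162, 162, 157, 162, 181, 194, 201, 202, 201, 201, 201, 201]
500 rows 315-350 [117, 117, 116, 115, 112, 102, 92, 81, 76, 75, 75, 75, 76, 77, 78, 78, 79, 81, 82, 90, 104, 128, 145, 158, 161, 156, 156, 174, 189, 199, 200, 200, 199, 200, 200]
38 0 [[441.4, 325.7], [476.3, 326.1]]
38 -2 [[442.1, 321.8], [477.1, 322.2]]
45 0 [[450.4, 337.0], [487.1, 337.5]]
38 -45 [[458.9, 231.0], [497.4, 231.1]]
38 -47 [[459.8, 226.4], [498.4, 226.4]]
[59, 58, 58, 59, 59, 57, 58, 59, 67, 79, 95, 104, 113, 117, 119, 120]
```

The blank stands about 1.8 mm off the fence, too near the limit. I'll press it flush again from the side, a little higher than before, because the tips may have rubbed the table last time, and then redo the end press.

Emit:
servo_tool(
  motion=[
    [0,0,-6,0,0,0,0],
    [0,0,-15,-5,-0.008,0.002,-0.004],
    [0,0,0,-40,0,0,0],
    [0,0,0,-45,0,0,0],
    [0,0,0,-20,0,0,0],
    [0,30,38,0,0,0,0],
    [0,30,38,0,0,0,0],
    [0,20,35,0,0,0,0],
    [0,0,0,0,0,0,0],
  ],
)

```text
time: 17.2
tool_pos: [471.1, -42.5, 90.5]
tcp_rot: [178.9, -1.0, -170.7]
ft_force: [0.2, -0.0, 0.3]
finger_gap: -0.1
```

```bash
python3 -c "
from h import *
go(-95,16,-17)"
```

```text
t 17.2 at [-112.7   16.5   90.5] shift [-19.6  -2.5 107.1] rot [ 0.019 -0.017 -0.002] F(fence) [ 0.14 -0.06  0.34] gap -0.1
```

Emit:
servo_tool(
  motion=[
    [0,0,0,30,0.019,-0.017,-0.002],
    [0,0,0,40,0,0,0],
    [0,0,0,25,0,0,0],
    [0,0,0,6,0,0,0],
  ],
)

```text
time: 17.6
tool_pos: [471.1, -40.2, -12.0]
tcp_rot: [180.0, 0.2, -170.5]
ft_force: [-1.3, 0.2, 0.3]
finger_gap: 0.2
```

```bash
python3 -c "
from h import *
go(-62,16,-17)"
```

```text
t 17.6 at [-112.3   18.8  -12. ] shift [-50.3  -2.9   5.2] rot [0.001 0.003 0.003] F(fence) [-1.29  0.45  0.25] gap 0.2
```

Emit:
servo_tool(
  motion=[
    [0,-12,-1,3,0,0.003,0.003],
    [0,-12,-1,2,0,0,0],
    [0,-10,-1,1,0,0,0],
    [0,-7,0,0,0,0,0],
    [0,-3,0,0,0,0,0],
  ],
)

```text
time: 18.1
tool_pos: [515.7, -35.8, -18.6]
tcp_rot: [179.8, -0.2, -170.7]
ft_force: [-0.4, 0.4, 0.8]
finger_gap: -0.1
```

```bash
python3 -c "
from h import *
go(-56,16,-17)"
```

```text
t 18.1 at [-67.6  15.9 -18.6] shift [-11.6   0.1  -1.6] rot [ 0.004 -0.004 -0.001] F(fence) [-0.33  0.5   0.79] gap -0.1
```

Emit:
servo_tool(
  motion=[
    [0,-3,0,0,0,0,0],
    [0,-3,0,0,0,0,0],
  ],
)

```text
time: 18.3
tool_pos: [522.5, -34.8, -17.9]
tcp_rot: [179.8, -0.2, -170.7]
ft_force: [-0.1, 1.4, 0.5]
finger_gap: 0.3
```

Emit:
servo_tool(
  motion=[
    [0,-2,0,0,0,0,0],
  ],
)

```text
time: 18.4
tool_pos: [524.7, -34.5, -17.7]
tcp_rot: [179.8, -0.2, -170.7]
ft_force: [0.1, 0.0, -0.6]
finger_gap: -0.1
```

Emit:
servo_tool(
  motion=[
    [0,-1.2,0,0,0,0,0],
  ],
)

```text
time: 18.5
tool_pos: [525.6, -34.4, -17.6]
tcp_rot: [179.8, -0.2, -170.7]
ft_force: [-4.9, -0.8, 2.7]
finger_gap: -0.2
```

Emit:
servo_tool(
  motion=[
    [0,-1,0,0,0,0,0],
  ],
)

```text
time: 18.6
tool_pos: [525.9, -34.3, -17.7]
tcp_rot: [179.8, -0.3, -170.7]
ft_force: [-4.1, -1.2, 4.0]
finger_gap: -0.1
```

Emit:
servo_tool(
  motion=[
    [0,-1,0,0,0,0,0],
  ],
)

```text
time: 18.7
tool_pos: [526.3, -34.3, -17.7]
tcp_rot: [179.8, -0.4, -170.7]
ft_force: [-4.6, -0.7, 4.5]
finger_gap: -0.4
```

Emit:
servo_tool(
  motion=[
    [0,-1,0,0,0,0,0],
  ],
)

```text
time: 18.8
tool_pos: [526.5, -34.3, -17.8]
tcp_rot: [179.8, -0.5, -170.7]
ft_force: [-7.8, -1.0, 7.8]
finger_gap: -0.4
```

The push comes with an equal downward force, so friction jams the blank. I'll add a slight upward shift to cancel it.

Emit:
servo_tool(
  motion=[
    [0,-0.8,0,-0.7,0,-0.004,0],
  ],
)

```text
time: 18.9
tool_pos: [526.6, -34.3, -17.5]
tcp_rot: [179.8, -0.3, -170.7]
ft_force: [-2.7, -1.4, -2.4]
finger_gap: 0.0
```

Emit:
servo_tool(
  motion=[
    [0,-0.8,0,-0.7,0,-0.004,0],
  ],
)

```text
time: 19.0
tool_pos: [526.7, -34.2, -17.4]
tcp_rot: [179.8, -0.2, -170.7]
ft_force: [-2.3, -0.5, -2.3]
finger_gap: -0.4
```

```bash
python3 -c "
from h import *
go(-56,16,-17)"
```

```text
t 19.0 at [-56.4  15.7 -17.4] shift [-0.4  0.3 -0.4] rot [ 0.004 -0.003 -0.001] F(fence) [-2.35 -0.1  -2.32] gap -0.4
```

Emit:
servo_tool(
  motion=[
    [0,-1.2,0,-0.5,0,-0.003,0],
  ],
)

```text
time: 19.1
tool_pos: [526.8, -34.1, -17.6]
tcp_rot: [179.7, -0.1, -170.7]
ft_force: [-6.5, -4.0, 0.3]
finger_gap: 0.1
```

Emit:
servo_tool(
  motion=[
    [0,-1.5,0,-0.5,0,-0.002,0],
  ],
)

```text
time: 19.2
tool_pos: [526.8, -34.1, -17.6]
tcp_rot: [179.7, -0.1, -170.7]
ft_force: [-9.7, -4.2, 6.6]
finger_gap: -0.2
```

Emit:
servo_tool(
  motion=[
    [0,-1.5,0,-0.5,0,-0.002,0],
  ],
)

```text
time: 19.3
tool_pos: [526.7, -34.1, -17.6]
tcp_rot: [179.7, -0.2, -170.7]
ft_force: [-9.2, -3.1, 3.5]
finger_gap: 0.0
```

```bash
cat > edge.py <<'E'
from h import *
go(-56,16,-17)
s=sense();im=snapshot('wrist');C=cam('wrist',s);g=cv2.cvtColor(im,cv2.COLOR_BGR2GRAY).astype(np.float32)
def edge(y,z,x0,x1,sign):
    xs=np.arange(x0,x1,.25);p=proj(C,[np.r_[O+B@[x,y],z] for x in xs]).astype(np.float32)
    if p.min()<3 or p[:,0].max()>508 or p[:,1].max()>380:return None
    v=cv2.remap(g,p[:,0].reshape(1,-1),p[:,1].reshape(1,-1),1);d=sign*np.gradient(cv2.GaussianBlur(v,(9,1),0).ravel())
    return xs[d.argmax()],round(float(d.max()),1)
import sys
for y in map(int,sys.argv[1:]):print(y,'blank front',edge(y,38,-56,-36,1),'blank back',edge(y,38,-9,5,-1),'fence',edge(y,45,-5,5,1))
E
python3 edge.py -65 -50 -35 -20 50 65 80 90
```

```text
t 19.3 at [-56.4  15.8 -17.6] shift [-0.4  0.2 -0.6] rot [ 0.005 -0.003 -0.001] F(fence) [-9.56 -1.55  3.53] gap 0.0
-65 blank front (np.float64(-45.75), 7.3) blank back None fence None
-50 blank front (np.float64(-40.25), 5.6) blank back None fence None
-35 blank front (np.float64(-46.75), 1.7) blank back None fence None
-20 blank front (np.float64(-46.5), 1.5) blank back None fence None
50 blank front (np.float64(-41.0), 2.5) blank back None fence None
65 blank front (np.float64(-46.0), 7.5) blank back None fence None
80 blank front (np.float64(-46.0), 7.5) blank back None fence None
90 blank front (np.float64(-46.25), 7.0) blank back None fence None
```

Front edge is at −46.0 at both ends and no longer moves at 9.7 N, so it is flush (the frame bias is about 1 mm). Back to the end for the final press.

Emit:
servo_tool(
  motion=[
    [0,6,0,0,0.004,0,0],
    [0,15,0,0,0,0,0],
    [0,20,0,-10,0,0,0],
    [0,0,0,-45,0,0,0],
    [0,0,0,-45,0,0,0],
    [0,-18,-38,0,0,0,0],
    [0,-22,-38,0,0,0,0],
    [0,-22,-38,0,0,0,0],
    [0,-5,-5,0,0,0,0],
    [0,0,0,0,0,0,0],
  ],
)

```text
time: 20.35
tool_pos: [578.8, -150.0, 92.3]
tcp_rot: [-179.7, 1.0, -170.6]
ft_force: [-0.1, 0.9, -0.2]
finger_gap: -0.3
```

```bash
python3 -c "
from h import *
go(-23,-104,-15)"
```

```text
t 20.35 at [ -23.9 -107.    92.3] shift [  1.1   3.5 107.3] rot [-0.005  0.018  0.001] F(fence) [ 0.04  0.88 -0.21] gap -0.3
```

Emit:
servo_tool(
  motion=[
    [0,0,0,30,-0.005,0.018,0],
    [0,0,0,40,0,0,0],
    [0,0,0,25,0,0,0],
    [0,0,0,5,0,0,0],
  ],
)

```text
time: 20.75
tool_pos: [581.4, -147.7, -7.1]
tcp_rot: [-179.9, 0.4, -170.5]
ft_force: [-0.3, -0.5, 0.3]
finger_gap: 0.2
```

```bash
python3 edge.py -50 -35 -20 -5;python3 -c "
from h import *
go(-23,-84,-15)"
```

```text
t 20.75 at [ -21.  -105.1   -7.1] shift [ 34.7 121.3   9.4] rot [-0.002  0.007  0.003] F(fence) [-0.35 -0.43  0.32] gap 0.2
-50 blank front (np.float64(-46.0), 7.8) blank back (np.float64(-2.0), 8.0) fence (np.float64(-1.25), 1.0)
-35 blank front (np.float64(-46.0), 7.7) blank back (np.float64(-1.75), 4.7) fence (np.float64(-1.25), 9.9)
-20 blank front (np.float64(-46.0), 7.5) blank back (np.float64(-2.0), 5.8) fence (np.float64(-1.25), 9.7)
-5 blank front (np.float64(-45.75), 7.6) blank back (np.float64(-2.0), 3.9) fence (np.float64(-1.25), 10.1)
t 20.8 at [ -20.9 -105.1   -6.7] shift [ 2.  21.1  8.2] rot [-0.002  0.007  0.003] F(fence) [-1.46  0.61 -0.43] gap -0.2
```

Gap to the fence now measures about 0–0.7 mm and parallel. Pressing the end.

Emit:
servo_tool(
  motion=[
    [0,2,3,7,-0.002,0.007,0.003],
    [0,0,4,1,0,0,0],
    [0,0,4,0,0,0,0],
    [0,0,4,0,0,0,0],
    [0,0,1,0,0,0,0],
  ],
)

```text
time: 21.3
tool_pos: [579.9, -130.5, -9.3]
tcp_rot: [-179.8, 0.3, -170.6]
ft_force: [0.1, -0.3, -0.2]
finger_gap: -0.1
```

```bash
python3 -c "
from h import *
go(-23,-82,-15)"
```

```text
t 21.3 at [-19.7 -88.   -9.3] shift [3.3 6.  5.7] rot [-0.003  0.006  0.001] F(fence) [ 0.07 -0.33 -0.21] gap -0.1
```

Emit:
servo_tool(
  motion=[
    [0,3,0,5,-0.003,0.006,0.001],
    [0,1,0,2,0,0,0],
    [0,0,2,0,0,0,0],
  ],
)

```text
time: 21.6
tool_pos: [576.4, -129.5, -15.5]
tcp_rot: [-179.9, 0.1, -170.7]
ft_force: [0.1, 0.1, -0.2]
finger_gap: 0.2
```

Emit:
servo_tool(
  motion=[
    [0,0,1.5,0,0,0,0],
    [0,0,1,0,0,0,0],
  ],
)

```text
time: 21.8
tool_pos: [575.6, -126.9, -15.8]
tcp_rot: [-180.0, 0.1, -170.7]
ft_force: [-0.1, 0.5, -0.2]
finger_gap: 0.2
```

Emit:
servo_tool(
  motion=[
    [0,0,1,0,0,0,0],
  ],
)

```text
time: 21.9
tool_pos: [575.4, -125.9, -15.9]
tcp_rot: [-180.0, 0.1, -170.7]
ft_force: [-0.1, -0.3, -0.4]
finger_gap: 0.1
```

```bash
python3 -c "
from h import *
go(-23,-82,-15)"
```

```text
t 21.9 at [-23.4 -82.7 -15.9] shift [-0.4  0.7 -0.9] rot [-0.001  0.001 -0.001] F(fence) [-0.14 -0.28 -0.42] gap 0.1
```

Emit:
servo_tool(
  motion=[
    [0,0,1,0,0,0,0],
  ],
)

```text
time: 22.0
tool_pos: [575.2, -125.0, -15.9]
tcp_rot: [-179.9, 0.1, -170.7]
ft_force: [-0.3, -3.1, -1.0]
finger_gap: 0.1
```

Emit:
servo_tool(
  motion=[
    [0,0,1,0,0,0,0],
  ],
)

```text
time: 22.1
tool_pos: [575.3, -124.8, -15.8]
tcp_rot: [-179.9, 0.1, -170.7]
ft_force: [0.0, -6.4, -1.7]
finger_gap: -0.4
```

Emit:
servo_tool(
  motion=[
    [0,0,1,0,0,0,0],
  ],
)

```text
time: 22.2
tool_pos: [575.3, -124.9, -15.6]
tcp_rot: [-179.8, 0.1, -170.7]
ft_force: [0.6, -5.7, -0.8]
finger_gap: -0.1
```

Emit:
servo_tool(
  motion=[
    [0,0,1.2,0,0,0,0],
  ],
)

```text
time: 22.3
tool_pos: [575.3, -125.0, -15.4]
tcp_rot: [-179.6, 0.1, -170.7]
ft_force: [0.4, -6.3, -1.0]
finger_gap: -0.2
```

Emit:
servo_tool(
  motion=[
    [0,0,1.3,0,0,0,0],
  ],
)

```text
time: 22.4
tool_pos: [575.3, -125.0, -15.2]
tcp_rot: [-179.5, 0.1, -170.7]
ft_force: [0.8, -7.0, -1.1]
finger_gap: -0.1
```

Emit:
servo_tool(
  motion=[
    [0,0,1.6,0,-0.003,0,0],
  ],
)

```text
time: 22.5
tool_pos: [575.3, -124.9, -15.0]
tcp_rot: [-179.6, 0.1, -170.7]
ft_force: [-0.1, -8.3, -1.4]
finger_gap: -0.2
```

Emit:
servo_tool(
  motion=[
    [0,0,1.7,0,-0.003,0,0],
  ],
)

```text
time: 22.6
tool_pos: [575.4, -124.8, -14.7]
tcp_rot: [-179.6, 0.2, -170.7]
ft_force: [-0.2, -7.4, -1.1]
finger_gap: -0.1
```

```bash
python3 -c "
from h import *
go(-23,-82,-15)"
```

```text
t 22.6 at [-23.2 -81.6 -14.7] shift [-0.2 -0.4  0.3] rot [-0.007  0.003 -0.002] F(fence) [-1.39 -7.23 -1.08] gap -0.1
```

Emit:
servo_tool(
  motion=[
    [0,0,2.2,0.1,-0.004,0,0],
  ],
)

```text
time: 22.7
tool_pos: [575.3, -124.7, -14.5]
tcp_rot: [-179.7, 0.2, -170.8]
ft_force: [0.6, -10.3, -1.1]
finger_gap: -0.1
```

Emit:
servo_tool(
  motion=[
    [0,0,2.5,0.1,-0.004,0,0],
  ],
)

```text
time: 22.8
tool_pos: [575.4, -124.5, -14.2]
tcp_rot: [-179.7, 0.2, -170.8]
ft_force: [0.4, -11.6, -1.4]
finger_gap: -0.2
```

Emit:
servo_tool(
  motion=[
    [0,0,2.7,0.1,-0.004,0,0],
  ],
)

```text
time: 22.9
tool_pos: [575.4, -124.4, -13.9]
tcp_rot: [-179.7, 0.3, -170.8]
ft_force: [0.6, -12.3, -1.6]
finger_gap: 0.0
```

Total force is about 12 N; hold it for about 0.8 s.

Emit:
servo_tool(
  motion=[
    [0,0,2.7,0.3,-0.004,-0.001,0],
    [0,0,2.7,0.3,-0.004,0.001,0],
    [0,0,2.7,0.3,-0.004,0.001,0],
    [0,0,2.7,0.3,-0.004,0.001,0],
  ],
)

```text
time: 23.3
tool_pos: [575.3, -124.3, -13.3]
tcp_rot: [-179.8, 0.3, -171.0]
ft_force: [0.3, -12.6, -1.5]
finger_gap: -0.3
```

Emit:
servo_tool(
  motion=[
    [0,0,2.7,0.3,-0.004,0.001,0],
    [0,0,2.7,0.3,-0.004,0.001,0],
    [0,0,2.7,0.3,-0.004,0.001,0],
    [0,0,2.7,0.3,-0.004,0.001,0],
  ],
)

```text
time: 23.7
tool_pos: [575.2, -124.2, -12.9]
tcp_rot: [-179.8, 0.1, -171.1]
ft_force: [-0.2, -11.6, -2.6]
finger_gap: 0.0
```

```bash
python3 edge.py -50 -35 -20 -5
```

```text
t 23.7 at [-23.3 -81.  -12.9] shift [33.4 96.8  3.7] rot [-0.003  0.002 -0.008] F(fence) [ -2.07 -11.4   -2.59] gap 0.0
-50 blank front (np.float64(-44.75), 7.6) blank back (np.float64(0.25), 1.7) fence (np.float64(-3.25), 0.9)
-35 blank front (np.float64(-44.75), 7.9) blank back (np.float64(-0.5), 1.3) fence (np.float64(-3.25), 1.4)
-20 blank front (np.float64(-45.0), 7.9) blank back (np.float64(-1.25), 11.7) fence (np.float64(-1.0), 0.9)
-5 blank front (np.float64(-45.0), 8.0) blank back (np.float64(0.0), 3.8) fence (np.float64(-1.0), 10.8)
```

Flush and firmly held for over 1 s. Release, retreat, and check the result.

Emit:
servo_tool(
  motion=[
    [0,0,-1,0,0,0,0],
    [0,0,-4,0,0,0,0],
    [0,0,-10,0,0,0,0],
    [0,0,-10,-10,0,0,0],
    [0,0,0,-40,0,0,0],
    [0,0,0,-45,0,0,0],
    [0,0,0,-45,0,0,0],
    [0,40,10,0,0,0,0],
    [0,40,10,0,0,0,0],
    [0,0,0,0,0,0,0],
  ],
)

```text
time: 24.75
tool_pos: [496.0, -147.1, 137.9]
tcp_rot: [-179.8, 0.3, -171.2]
ft_force: [1.2, 0.7, -0.4]
finger_gap: 0.3
```

Emit:
servo_tool(
  motion=[
    [0,0,35,-10,0,0,0],
    [0,0,35,-10,0,0,0],
    [0,0,35,-10,0,0,0],
    [0,0,0,0,0,0,0],
  ],
)

```text
time: 25.15
tool_pos: [480.5, -43.1, 172.9]
tcp_rot: [-179.7, 0.6, -171.5]
ft_force: [0.4, -0.3, 0.4]
finger_gap: 0.3
```

```bash
python3 edge.py -50 -20 0 20 60 80; python3 - <<'E'
from h import *
s=sense();C=cam('wrist',s);im=snapshot('wrist');g=cv2.cvtColor(im,cv2.COLOR_BGR2HSV)
for x in(-40,-30,-20):
    ys=np.arange(70,125,2.);p=proj(C,[np.r_[O+B@[x,y],38] for y in ys]);print(x,p[0].round(),[(int(y),g[int(q[1]),int(q[0])].tolist()) for y,q in zip(ys,p) if 0<=q[1]<384 and 0<=q[0]<512 and 88<y<112])
X=[np.r_[O+B@[-75,y],59] for y in(100,120,140)];q=proj(C,X);print('bar',q.round(),[im[int(v),int(u)].tolist() for u,v in q if v<384])
E
```

```text
t 25.15 at [-103.5   14.4  172.9] shift [-45.4   3.2 190.4] rot [-0.005  0.011 -0.014] F(fence) [ 0.37 -0.33  0.43] gap 0.3
-50 blank front (np.float64(-46.25), 3.8) blank back (np.float64(-1.75), 2.6) fence (np.float64(-2.0), 6.2)
-20 blank front (np.float64(-46.25), 4.3) blank back (np.float64(1.75), 0.6) fence (np.float64(-0.75), 0.5)
0 blank front (np.float64(-46.75), 4.6) blank back (np.float64(0.25), 0.5) fence (np.float64(0.75), 0.3)
20 blank front (np.float64(-46.5), 4.7) blank back (np.float64(-5.25), 0.6) fence (np.float64(-3.5), 0.3)
60 blank front (np.float64(-46.5), 4.1) blank back (np.float64(-1.75), 2.8) fence (np.float64(-1.75), 6.3)
80 blank front (np.float64(-46.5), 4.7) blank back (np.float64(-3.5), 3.4) fence (np.float64(0.75), 2.1)
-40 [312. 232.] [(90, [13, 138, 161]), (92, [14, 148, 162]), (94, [15, 142, 165]), (96, [15, 142, 163]), (98, [14, 143, 153]), (100, [13, 146, 110]), (102, [12, 131, 103]), (104, [13, 132, 104]), (106, [13, 138, 102]), (108, [13, 134, 103]), (110, [15, 67, 91])]
-30 [312. 241.] [(90, [14, 141, 163]), (92, [14, 149, 161]), (94, [14, 141, 164]), (96, [14, 145, 160]), (98, [14, 140, 162]), (100, [14, 145, 128]), (102, [13, 136, 105]), (104, [12, 131, 103]), (106, [15, 137, 99]), (108, [13, 122, 100]), (110, [16, 85, 90])]
-20 [311. 250.] [(90, [14, 146, 164]), (92, [14, 144, 163]), (94, [14, 142, 163]), (96, [14, 141, 161]), (98, [13, 142, 154]), (100, [14, 139, 119]), (102, [13, 139, 101]), (104, [13, 138, 102]), (106, [12, 130, 104]), (108, [13, 121, 101]), (110, [15, 63, 81])]
bar [[350. 207.]
 [371. 206.]
 [393. 206.]] [[107, 149, 174], [196, 198, 197], [194, 196, 195]]
```

```bash
python3 -c "
from bench import *
print(hand_in())"
```

```text
the job is handed in; nothing more can be done
None
```

The job is handed in at about 25 s of the 72 s: the flag is down, and the blank is released flush along the fence and against the flag. No verdict was reported.

- **Flag:** I pushed it down from behind with the shut fingers. Both camera views matched angle 0, and it stood firm at about 20 N of downward finger force. The blank's end was then more than 100 mm away.
- **Pressing the blank:** I pushed it against the fence, then along it until the flag's play (about 10 mm) was used up. The hold was at 11.6–12.6 N wrist force for about 1 s. Sliding friction takes 1–3 N of that, so I put the force on the flag at roughly 9–12 N. All pushes on the blank read below 13 N.
- **Last check:** The blank's front edge was parallel to the fence within about 0.5 mm over 130 mm, with no measurable gap to the fence. Its end meets the flag in the image with no visible gap. I could not measure that contact to better than about 2 mm.

**What went wrong or disagreed:**
- **First flag stroke:** it passed over the flag, because the real fingertips sat about 37 mm higher than the reported TCP. I corrected for that offset afterwards.
- **First side push:** it left the blank about 1.8 mm off the fence, so I pressed it flush again before the final end press.
- **Bystanders:** I touched none that I know of, but took no final picture of them all.

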